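# Jack up a sagging microscope camera arm and hold it

## Task

Release the camera arm's brake on the white control box: press its three keys fully down one at a time, first the small round one, then the square one, then the large round one. Then set the pump jack flat on the table with its saddle centred under the cross-marked round lift lug at the free end of the camera arm, pump the handle down once so that the arm rises, let the handle come fully up, then press it fully down again and finish while still holding the handle down, so the jack alone keeps the arm raised. Do not touch the camera instrument with the gripper, and leave everything else where it is.

Things in the scene. Friction and masses are not known exactly. Their poses are not given: they have to be found in the camera images.
- jack: Loose steel pump jack, about 0.83 kg. Origin: centre of the grip block, on the base's underside; z up. Base plate 64 wide (x), 250 long (y -130 to +120), 10 high. Grip block 30 (x) by 28 (y), top at 92: carry the jack by it, gripped across x from above. Saddle column (radius 20) at y -100; the handle reaches out to +y. Stays put while pumped.
- saddle_top (a point): Centre of the top face of the jack's round saddle (radius 19), at jack (0, -100, 68) mm with the handle up; rises straight up by 60 mm per rad of handle travel (33 mm for the full stroke).
- handle_pad (a point): Centre of the top face of the black rubber pad (46 across x, 36 long, 10 thick) ending the jack handle: at jack about (0, 102, 92) mm with the handle up, (0, 108, 40) fully down. Push it down from above; it swings about an axis along the jack's x at jack (y 14, z 55), pad centre 95 mm along the handle from it.
- jack_handle (a joint): Handle angle, rad: 0 fully up (pad end 20 degrees above level), 0.56 at the lower stop (12 degrees below level). Sprung: returns up when let go. About 3 N at the pad starts it, about 10 N near the bottom with the camera arm on the saddle.
- instrument: Fixed camera instrument; origin: centre of the underside of its 150 x 150 foot. Hinge pin at (y 30, z 150) on a 166 high column. The camera arm, a black finned box 95 wide, reaches along +y (y 65 to 245, z 102 to 198) and lies on a post at y 100. Lens barrel to +x; a plain square tab, not a lift point, 40 mm out to -x; the lift lug is at the free +y end.
- lift_point (a point): Centre of the underside of the round steel lift pad (radius 16), at instrument (0, 292, 85) mm at rest. Above it a round lug (radius 23, top at z 120) carries a raised cross on top; it is joined to the box by a 40 wide neck. The jack saddle in its low state passes under the pad with 17 mm to spare. Axes as the instrument's.
- camera_arm (a joint): Camera arm angle, rad: 0 resting on its post, grows as the free end rises (0.01 rad lifts the pad by 2.6 mm); about 0.06 with the jack handle fully down.
- panel: Fixed white control box, 236 (x) by 78 (y) by 16 high; origin: centre of its underside. Three grey key modules (56 square, tops at z 28) stand on it in a row along its x at -70, 0, +70 mm, in any order.
- key_small_top (a point): Centre of the top face of the small round black key, 16 in diameter, 42 above the table, 14 proud of its module when up.
- key_small (a joint): Travel of the small round black key, 16 in diameter, m: 0 up, 0.006 fully down. Spring key: 1.5 N to start, 5 N fully down; springs back.
- key_square_top (a point): Centre of the top face of the square black key, 26 by 26, 42 above the table, 14 proud of its module when up.
- key_square (a joint): Travel of the square black key, 26 by 26, m: 0 up, 0.006 fully down. Spring key: 1.5 N to start, 5 N fully down; springs back.
- key_large_top (a point): Centre of the top face of the large round black key, 42 in diameter, 42 above the table, 14 proud of its module when up.
- key_large (a joint): Travel of the large round black key, 42 in diameter, m: 0 up, 0.006 fully down. Spring key: 1.5 N to start, 5 N fully down; springs back.
- objective: Bystander, leave alone: small steel microscope objective, 34 in diameter, 46 tall; origin at the centre of its underside.
- cleaner: Bystander, leave alone: white bottle, 44 in diameter, 110 tall; origin at the centre of its underside.
- dish: Bystander, leave alone: small white dish, 60 in diameter, 16 tall; origin at the centre of its underside.
- post: Bystander, leave alone: upright steel post, 25 in diameter, 75 tall; origin at the centre of its underside.
- driver: Bystander, leave alone: screwdriver lying flat; origin at the centre of its underside.
- slidebox: Bystander, leave alone: grey slide box 85 by 60 by 35; origin at the centre of its underside.
- mirror: Bystander, leave alone: mirror mount on a round foot, 40 in diameter, 86 tall; origin at the centre of its underside.

How it is judged:
By the outcome, as a careful person would: the job done as asked, in the order asked, and still so for the second after the job is handed in, while the arm keeps its last pose, push and grip.
It also fails if it takes over 64 s, if anything falls off the work surface, if the arm or the gripper's body presses on something with over 40 N, if the wrist force passes 120 N, or if a joint passes its speed limit or range.

## Robot

A 6-joint arm with a two-finger parallel gripper is mounted at the origin on the work surface. World frame = base frame: x ahead of the robot, y to its left, z up, the work surface at z = 0. Lengths are in m, angles in rad, forces in N, time in s.
With the tool pointing down it reaches from about 0.375 to 0.975 m from the base axis. Payload 3.8 kg.
Tool frame: the origin (TCP) lies midway between the tips of the shut fingers; the grasp point (between the pads) lies 19 mm behind it; z points along the fingers, y is the line along which they close (so a half turn about z gives the same grasp; the last joint's range is limited). The gripper opens to 85 mm and grips with 20 to 120 N. Pads are 22 mm wide; open, the fingers measure 114 mm over their backs; the gripper's body (76 mm by 85 mm) begins 54 mm behind the grasp point. The pads swing forward as they close: fully open they stand 13 mm farther back than shut.
Start: joints at [-1.182, 0.264, 1.604, -0, 1.274, -0.037], TCP at [0.279, -0.615, 0.231] pointing down, gripper open.
Joint ranges: [-2.63, 2.63], [-0.94, 2.18], [0.31, 2.57], [-1.31, 4.45], [0, 2.66], [-2.55, 2.55]. Speed limits (rad/s): [2.57, 2.57, 3.14, 3.14, 3.14, 3.14].

## Interface

Orientations are given as a unit quaternion [w, x, y, z].
In Python, from rig import ctrl gives the robot as it stands. The module is installed in compiled form; this text tells all that it offers.
- The arm moves only by the tool jog_arm, never from a script. Its argument "steps" is a list of rows, each a list of 2 entries, a list of its own where there are three numbers: the shift along the tool's x, y, z in cm, then the turn about the tool's z in rad. In form: [[[tx, ty, tz], roll], ...]. A call has exactly 5 rows; each row shifts and turns the commanded pose from where the row before left it, along the tool's axes as they then stand; what a row does not reach is not made up. A row lasts 1/12 s, in which the tool goes at most 41.7 mm and 7.16 degrees, less where a joint would pass 70% of its speed; a pose out of reach is approached as far as the arm can. A call with a gripper value outside its range is refused whole. "fingers" is the finger opening in cm, from 0 to 8.54, set as the call begins (left out, the last holds). The fingers move at their own pace and stop on an object; "grip_force" is the grip in N (left out, the last holds). Time passes only in rows, so rows that do not move let the fingers close, or fill a call up. It gives the time, the measured TCP pose, the force, the opening and the grip force at its end, in the units of the state.
- ctrl.read_state(): the state, without advancing time (a new reading comes with each control period).
- ctrl.capture(name): name is "scene" or "top"; returns the picture (384x512x3 uint8, red, green, blue); there is no depth.
- ctrl.camera_info(name): a dict with "intrinsics" (3x3 intrinsics, pixels), "view" (4x4, takes a point from world to camera coordinates). Camera axes: x right, y down, z forward; pixel columns grow to the right and rows downward; lengths in m; the calibration is good to about 2 mm. A picture is of the moment at which its call begins. camera_info takes no time and is no camera call.
- ctrl.finish_job(): hands the job in; it is judged then, once.
The state is a dict: "t": time; "joint_positions": joint angles; "joint_vel": joint speeds; "joint_torque": joint torques, N m; "ee_pos": TCP position; "tcp_rot": TCP orientation; "ft_force": force on the tool from outside, world axes, zero at the start; "moment": the same for the moment, N m; "gripper_width": opening from 0.0 (shut) to 1.0 (fully open); "grip_force": force on a finger pad.
Only numpy, scipy, OpenCV 4.12 (cv2) and the standard library are available. Lean on these libraries where they do the work, as an engineer would, in place of code of your own. Each camera call takes 0.05 s, during which the arm holds its last target. There are 200 camera calls.

## Working session

There is one attempt and no reset: what is moved stays moved. The work goes in short steps, Python scripts to look and compute and a tool call to move; the robot and the scene stay as the last step left them, time stands still between calls to the robot, and variables do not carry over. Pictures are saved under pics/ and viewed, at most 10 in all, crops included, and the job is handed in when it is done.

Besides the shell and the picture viewer there is one more tool, called after "Call:" in YAML: its name, and indented under it one key for each argument. jog_arm: Moves the arm, as the interface text tells. Its arguments: {"type":"object","properties":{"steps":{"type":"array"},"fingers":{"type":"number"},"grip_force":{"type":"number"}},"required":["steps"]}

```bash
mkdir -p pics; python3 - <<'E'
from rig import ctrl
import cv2
s=ctrl.read_state();print(s)
for n in("scene","top"):
    cv2.imwrite(f"pics/{n}0.png",ctrl.capture(n)[:,:,::-1]);i=ctrl.camera_info(n);print(i)
E
```

```text
{'t': 0.0, 'joint_positions': array([-1.18191019e+00,  2.64756920e-01,  1.60536817e+00, -9.05184994e-06,
        1.27373008e+00, -3.68842884e-02]), 'joint_vel': array([ 0.00058062,  0.00143836,  0.00196109,  0.00116389, -0.00222713,
       -0.0017711 ]), 'joint_torque': array([-1.19013162e-04, -5.15112126e+01, -3.67310393e+01, -1.79310150e-04,
        1.29550041e-02, -1.12074915e-05]), 'ee_pos': array([ 0.27851523, -0.6140503 ,  0.22996266]), 'tcp_rot': array([-1.11302430e-03,  9.77424488e-01,  2.11282018e-01, -2.02335435e-04]), 'ft_force': array([ 0.96329852, -0.18433258, -0.10024129]), 'moment': array([-0.00403058,  0.02874895, -0.02231448]), 'grip_force': 0.0, 'gripper_width': 0.9993903460087814}
{'intrinsics': array([[458.47972087,   0.        , 252.95591267],
       [  0.        , 458.47972087, 201.19610023],
       [  0.        ,   0.        ,   1.        ]]), 'view': array([[-0.30941128,  0.95076518,  0.01761361,  0.19798237],
       [ 0.52542676,  0.18637132, -0.83017616, -0.18462811],
       [-0.79258525, -0.24761121, -0.55722285,  1.6891269 ],
       [ 0.        ,  0.        ,  0.        ,  1.        ]])}
{'intrinsics': array([[438.66345521,   0.        , 257.07422591],
       [  0.        , 438.66345521, 189.61397119],
       [  0.        ,   0.        ,   1.        ]]), 'view': array([[ 0.01441897, -0.99989065, -0.00328222, -0.03864467],
       [-0.99227892, -0.01390464, -0.12324446,  0.61179373],
       [ 0.12318535,  0.00503394, -0.99237091,  1.24957575],
       [ 0.        ,  0.        ,  0.        ,  1.        ]])}
```

View pics/top0.png

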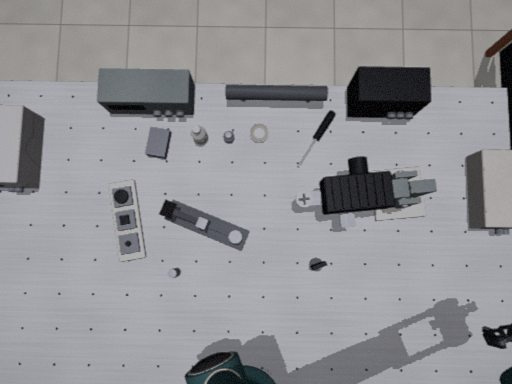

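View pics/scene0.png

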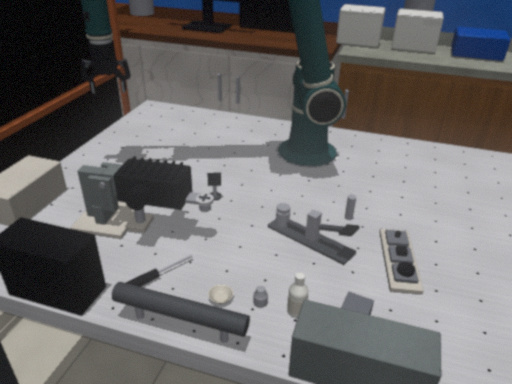

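The top view shows the panel at (127,220), with the small key near (128,243), square (125,220) and large (122,196). The jack's grip block is at (202,224), saddle at (235,237) and pad at (168,210). The lug cross is at (304,199). I'll zoom in on both areas.

```bash
python3 - <<'E'
import cv2
im=cv2.imread("pics/top0.png")
cv2.imwrite("pics/c1.png",cv2.resize(im[170:285,100:255],None,fx=5,fy=5,interpolation=cv2.INTER_CUBIC))
cv2.imwrite("pics/c2.png",cv2.resize(im[145:230,285:440],None,fx=5,fy=5,interpolation=cv2.INTER_CUBIC))
E
```

```text
(no output)
```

View pics/c1.png

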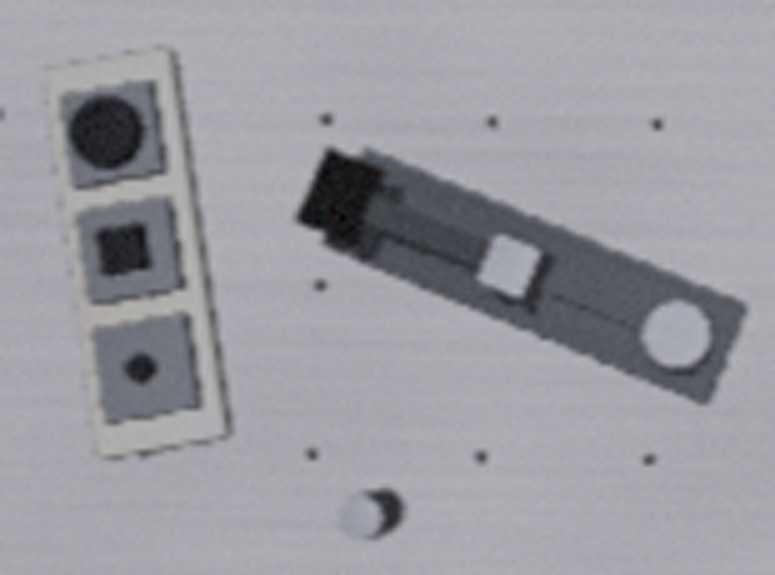

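View pics/c2.png

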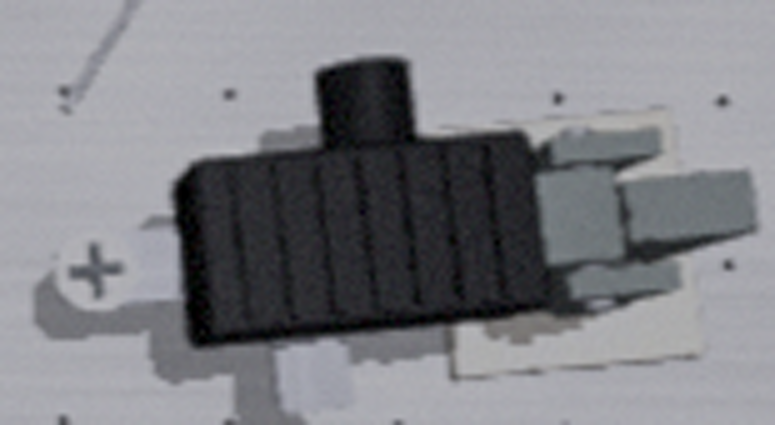

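Crop 1: large key (107,131), square (123,250), small (141,368), pad (342,197), block top (509,266), saddle (677,333). Crop 2: cross centre (96,270).

```bash
cat >h.py <<'E'
import numpy as np
from rig import ctrl
from scipy.spatial.transform import Rotation as R
def w(u,v,z,n="top"):
    i=ctrl.camera_info(n);K,V=i["intrinsics"],i["view"]
    d=V[:3,:3].T@np.linalg.solve(K,[u,v,1]);c=-V[:3,:3].T@V[:3,3]
    return c+d*(z-c[2])/d[2]
def proj(p,n="top"):
    i=ctrl.camera_info(n);q=i["intrinsics"]@(i["view"]@np.r_[p,1])[:3];return q[:2]/q[2]
def st():
    s=ctrl.read_state();q=s["tcp_rot"];M=R.from_quat([q[1],q[2],q[3],q[0]]).as_matrix();return s,s["ee_pos"],M
def rel(p,yaw=None):
    "offset in tool axes in cm to reach p"
    s,e,M=st();print("t%.2f"%s["t"],"ee",e.round(4),"x",M[:,0].round(3),"y",M[:,1].round(3),"F",s["ft_force"].round(1),"w",round(s["gripper_width"],2),"->cm",((M.T@(np.array(p)-e))*100).round(2))
E
python3 - <<'E'
from h import *
f=lambda x,y,z,ox=100,oy=170:w(ox+x/5-.4,oy+y/5-.4,z)
P={}
for n,x,y,z in[("small",141,368,.042),("square",123,250,.042),("large",107,131,.042),("pad",342,197,.092),("block",509,266,.092),("saddle",677,333,.068),("bend",726,355,.01),("post",362,513,.075)]:
    P[n]=f(x,y,z);print(n,P[n].round(4))
c=f(96,270,.122,285,145);print("cross",c.round(4))
for a,b in((202,360),(522,140)):0
# edges of instrument foot: corners
for x,y in((455,378),(700,355),(672,108)):print("foot",f(x,y,.006,285,145).round(4))
tab=f(315,378,.12,285,145);print("tab",tab.round(4))
d=P["block"]-P["saddle"];print("jack yaw +y dir",np.degrees(np.arctan2(d[1],d[0])),np.hypot(*d[:2]))
d=P["pad"]-P["block"];print(np.degrees(np.arctan2(d[1],d[0])),np.hypot(*d[:2]))
for n in("small","square","large"):rel(P[n])
print(proj(c,"scene"),proj(P["small"],"scene"),proj(P["block"],"scene"),proj(P["saddle"],"scene"))
E
```

```text
small [0.4508 0.3406 0.042 ]
square [0.5186 0.3545 0.042 ]
large [0.588  0.3675 0.042 ]
pad [0.5474 0.2181 0.092 ]
block [0.5102 0.1235 0.092 ]
saddle [0.4749 0.0304 0.068 ]
bend [0.4634 0.0043 0.01  ]
post [0.3725 0.2035 0.075 ]
cross [ 0.5789 -0.1584  0.122 ]
foot [ 0.5294 -0.3842  0.006 ]
foot [ 0.5451 -0.5304  0.006 ]
foot [ 0.6944 -0.5184  0.006 ]
tab [ 0.5217 -0.2778  0.12  ]
jack yaw +y dir 69.1965278972793 0.09955816636396257
68.54170132680852 0.10164366318263061
t0.10 ee [ 0.2785 -0.6141  0.2301] x [0.911 0.413 0.   ] y [ 0.413 -0.911 -0.002] F [ 0.1 -0.5  0.9] w 1.0 ->cm [ 55.12 -79.79  18.97]
t0.10 ee [ 0.2785 -0.6141  0.2301] x [0.911 0.413 0.   ] y [ 0.413 -0.911 -0.002] F [ 0.1 -0.5  0.9] w 1.0 ->cm [ 61.87 -78.26  18.97]
t0.10 ee [ 0.2785 -0.6141  0.2301] x [0.911 0.413 0.   ] y [ 0.413 -0.911 -0.002] F [ 0.1 -0.5  0.9] w 1.0 ->cm [ 68.72 -76.58  18.97]
[203.50110038 196.89049319] [396.43098056 231.47923047] [313.61014385 212.67210472] [282.3193745  206.30030129]
```

Call:
jog_arm:
  steps:
    - [[0,0,0],-0.12]
    - [[0,0,0],-0.12]
    - [[0,0,0],-0.12]
    - [[0,0,0],-0.12]
    - [[0,0,0],-0.12]
  fingers: 0
  grip_force: 30

```text
t: 0.52
ee_pos: [0.2786, -0.6143, 0.2305]
tcp_rot: [-0.001, 0.87, 0.493, 0.0]
ft_force: [0.6, 0.2, 0.2]
gripper_width: 0.302
grip_force: 0.0
```

Call:
jog_arm:
  steps:
    - [[0,0,0],-0.09]
    - [[0,0,0],-0.088]
    - [[4.1,0,0],0]
    - [[4.1,0,0],0]
    - [[4.1,0,0],0]

```text
t: 0.93
ee_pos: [0.3227, -0.4986, 0.2301]
tcp_rot: [-0.001, 0.825, 0.565, 0.0]
ft_force: [1.2, -0.3, 0.6]
gripper_width: 0.001
grip_force: 0.0
```

Call:
jog_arm:
  steps:
    - [[4.1,0,0],0]
    - [[4.1,0,0],0]
    - [[4.1,0,0],0]
    - [[4.1,0,0],0]
    - [[4.1,0,0],0]

```text
t: 1.35
ee_pos: [0.3964, -0.3065, 0.2308]
tcp_rot: [-0.0, 0.824, 0.566, -0.0]
ft_force: [2.2, -0.5, 0.4]
gripper_width: 0.003
grip_force: 0.0
```

Call:
jog_arm:
  steps:
    - [[4.1,0,0],0]
    - [[4.1,0,0],0]
    - [[4.1,0,0],0]
    - [[4.1,0,0],0]
    - [[0,0,0],0]

```text
t: 1.77
ee_pos: [0.4568, -0.1491, 0.231]
tcp_rot: [-0.001, 0.822, 0.569, 0.001]
ft_force: [-0.5, 0.9, -0.0]
gripper_width: -0.001
grip_force: 0.0
```

```bash
python3 -c "
from h import *
rel([.4508,.3406,.052])"
```

```text
t1.77 ee [ 0.4568 -0.1491  0.231 ] x [0.353 0.936 0.004] y [ 0.936 -0.353 -0.001] F [-0.5  0.9 -0. ] w -0.0 ->cm [ 45.54 -17.83  18.08]
```

Call:
jog_arm:
  steps:
    - [[3.8,-1.49,0],0]
    - [[3.8,-1.49,0],0]
    - [[3.8,-1.49,0],0]
    - [[3.8,-1.49,0],0]
    - [[3.8,-1.49,0],0]

```text
t: 2.18
ee_pos: [0.4533, 0.0499, 0.231]
tcp_rot: [0.0, 0.824, 0.566, -0.0]
ft_force: [0.6, 0.5, -0.4]
gripper_width: -0.002
grip_force: 0.0
```

Call:
jog_arm:
  steps:
    - [[3.8,-1.49,0],0]
    - [[3.8,-1.49,0],0]
    - [[3.8,-1.49,0],0]
    - [[3.8,-1.49,0],0]
    - [[3.8,-1.49,0],0]

```text
t: 2.6
ee_pos: [0.4521, 0.2542, 0.231]
tcp_rot: [0.0, 0.824, 0.566, -0.0]
ft_force: [1.1, -0.3, 0.8]
gripper_width: -0.002
grip_force: 0.0
```

Call:
jog_arm:
  steps:
    - [[3.8,-1.49,0],0]
    - [[3.75,-1.45,0],0]
    - [[0,0,4],0]
    - [[0,0,4],0]
    - [[0,0,4],0]

```text
t: 3.02
ee_pos: [0.4527, 0.3348, 0.1105]
tcp_rot: [0.0, 0.824, 0.567, 0.001]
ft_force: [-0.6, -0.8, -0.9]
gripper_width: 0.003
grip_force: 0.0
```

Call:
jog_arm:
  steps:
    - [[0,0,4],0]
    - [[0,0,1.5],0]
    - [[0,0,0],0]
    - [[0,0,0],0]
    - [[0,0,0],0]

```text
t: 3.43
ee_pos: [0.4537, 0.3342, 0.0578]
tcp_rot: [0.0, 0.824, 0.566, 0.001]
ft_force: [0.5, -0.0, 0.4]
gripper_width: -0.001
grip_force: 0.0
```

```bash
python3 - <<'E'
from h import *
import cv2
rel([.4508,.3406,.042])
t=ctrl.capture("top");s=ctrl.capture("scene")
a=cv2.resize(t[170:270,90:190],(400,400),interpolation=2)
u,v=proj([.45,.34,.04],"scene").astype(int);print(u,v)
b=cv2.resize(s[v-60:v+40,u-50:u+50],(400,400),interpolation=2)
cv2.imwrite("pics/k1.png",np.hstack([a,b])[:,:,::-1])
E
```

```text
t3.43 ee [0.4537 0.3342 0.0578] x [0.359 0.933 0.002] y [ 0.933 -0.359  0.001] F [ 0.5 -0.   0.4] w -0.0 ->cm [ 0.49 -0.5   1.58]
396 231
```

View pics/k1.png

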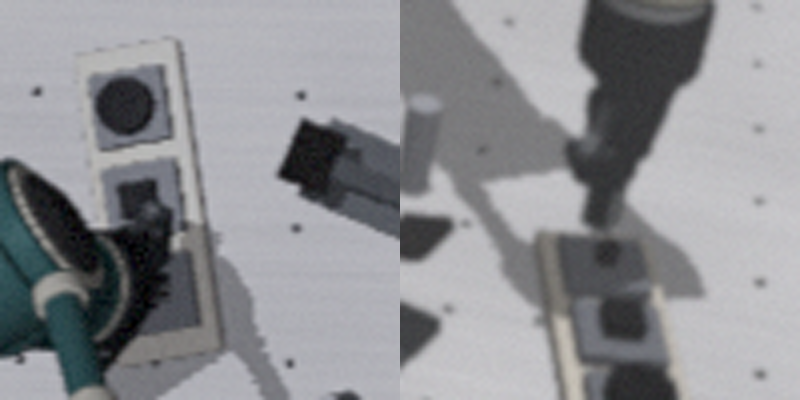

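The fingertip (right half, about (600,215)) sits above and just behind the small key at (606,250). The remaining offset matches my numbers, so I'll correct it and press.

Call:
jog_arm:
  steps:
    - [[0.5,-0.5,0],0]
    - [[0,0,1.0],0]
    - [[0,0,0.6],0]
    - [[0,0,0.5],0]
    - [[0,0,0.2],0]

```text
t: 3.95
ee_pos: [0.45, 0.341, 0.0356]
tcp_rot: [-0.0, 0.824, 0.566, 0.0]
ft_force: [-7.6, -4.3, 29.6]
gripper_width: -0.001
grip_force: 14.6
```

Call:
jog_arm:
  steps:
    - [[0,0,0.1],0]
    - [[0,0,0],0]
    - [[0,0,0],0]
    - [[0,0,0],0]
    - [[0,0,0],0]

```text
t: 4.37
ee_pos: [0.4501, 0.341, 0.0357]
tcp_rot: [-0.0, 0.824, 0.566, 0.001]
ft_force: [-6.4, -3.4, 24.3]
gripper_width: 0.002
grip_force: 11.9
```

Call:
jog_arm:
  steps:
    - [[0,0,-2.2],0]
    - [[1.85,2.93,0],0]
    - [[1.85,2.92,0],0]
    - [[0,0,0],0]
    - [[0,0,0],0]

```text
t: 4.78
ee_pos: [0.5185, 0.3537, 0.0537]
tcp_rot: [0.0, 0.825, 0.566, -0.0]
ft_force: [-0.9, -0.1, -0.7]
gripper_width: -0.001
grip_force: 0.0
```

Call:
jog_arm:
  steps:
    - [[0,0,0.8],0]
    - [[0,0,0.5],0]
    - [[0,0,0.5],0]
    - [[0,0,0.3],0]
    - [[0,0,0.05],0]

```text
t: 5.2
ee_pos: [0.516, 0.3531, 0.0357]
tcp_rot: [0.0, 0.824, 0.567, -0.001]
ft_force: [-9.7, -6.9, 25.3]
gripper_width: 0.007
grip_force: 12.9
```

Call:
jog_arm:
  steps:
    - [[0,0,0],0]
    - [[0,0,0],0]
    - [[0,0,0],0]
    - [[0,0,0],0]
    - [[0,0,0],0]

```text
t: 5.62
ee_pos: [0.516, 0.3531, 0.0358]
tcp_rot: [0.0, 0.824, 0.567, -0.001]
ft_force: [-8.4, -7.1, 22.4]
gripper_width: 0.001
grip_force: 11.3
```

```bash
python3 -c "
from h import *
rel([.5186,.3545,.036]);rel([.588,.3675,.036])"
```

```text
t5.62 ee [0.516  0.3531 0.0358] x [ 0.358  0.934 -0.002] y [ 0.934 -0.358 -0.001] F [-8.4 -7.1 22.4] w 0.0 ->cm [ 0.23  0.2  -0.02]
t5.62 ee [0.516  0.3531 0.0358] x [ 0.358  0.934 -0.002] y [ 0.934 -0.358 -0.001] F [-8.4 -7.1 22.4] w 0.0 ->cm [ 3.92  6.21 -0.04]
```

Call:
jog_arm:
  steps:
    - [[0,0,-2.2],0]
    - [[1.9,3.05,0],0]
    - [[1.9,3.05,0],0]
    - [[0,0,0],0]
    - [[0,0,0],0]

```text
t: 6.03
ee_pos: [0.588, 0.3671, 0.0538]
tcp_rot: [-0.0, 0.824, 0.566, -0.001]
ft_force: [-0.3, 0.4, -0.3]
gripper_width: 0.0
grip_force: 0.0
```

Call:
jog_arm:
  steps:
    - [[0,0,0.8],0]
    - [[0,0,0.5],0]
    - [[0,0,0.5],0]
    - [[0,0,0.3],0]
    - [[0,0,0.05],0]

```text
t: 6.45
ee_pos: [0.5861, 0.3668, 0.0358]
tcp_rot: [-0.0, 0.824, 0.566, -0.002]
ft_force: [-8.7, -4.4, 20.4]
gripper_width: -0.001
grip_force: 10.4
```

Call:
jog_arm:
  steps:
    - [[0,0,0],0]
    - [[0,0,0],0]
    - [[0,0,0],0]
    - [[0,0,0],0]
    - [[0,0,0],0]

```text
t: 6.87
ee_pos: [0.586, 0.3668, 0.0359]
tcp_rot: [-0.0, 0.824, 0.566, -0.001]
ft_force: [-7.2, -3.8, 18.0]
gripper_width: 0.001
grip_force: 8.8
```

```bash
python3 -c "
from h import *
rel([.588,.3675,.036]);rel([.5102,.1235,.135])"
```

```text
t6.87 ee [0.586  0.3668 0.0359] x [ 0.358  0.934 -0.002] y [ 0.934 -0.358 -0.002] F [-7.2 -3.8 18. ] w 0.0 ->cm [ 0.13  0.16 -0.01]
t6.87 ee [0.586  0.3668 0.0359] x [ 0.358  0.934 -0.002] y [ 0.934 -0.358 -0.002] F [-7.2 -3.8 18. ] w 0.0 ->cm [-25.45   1.62  -9.86]
```

Call:
jog_arm:
  steps:
    - [[0,0,-4],0]
    - [[0,0,-4],0]
    - [[0,0,-4],0]
    - [[-4,0.2,0],0]
    - [[-4,0.2,0],0]

```text
t: 7.28
ee_pos: [0.5646, 0.2932, 0.1573]
tcp_rot: [0.001, 0.823, 0.568, 0.004]
ft_force: [0.6, -1.0, -0.1]
gripper_width: 0.002
grip_force: 0.0
```

Call:
jog_arm:
  steps:
    - [[-4,0.2,0],0]
    - [[-4,0.2,0],0]
    - [[-4,0.2,0],0]
    - [[-4,0.2,0],0]
    - [[-1.5,0.2,0],0]
  fingers: 8.5

```text
t: 7.7
ee_pos: [0.5053, 0.1205, 0.1516]
tcp_rot: [-0.0, 0.825, 0.566, -0.002]
ft_force: [-0.3, 0.3, -0.0]
gripper_width: 0.704
grip_force: 0.0
```

Call:
jog_arm:
  steps:
    - [[0,0,0],0]
    - [[0,0,0],0]
    - [[0,0,0],0]
    - [[0,0,0],0]
    - [[0,0,0],0]

```text
t: 8.12
ee_pos: [0.5096, 0.1254, 0.1532]
tcp_rot: [-0.0, 0.824, 0.567, 0.0]
ft_force: [-0.3, -0.3, -0.3]
gripper_width: 0.997
grip_force: 0.0
```

```bash
python3 -c "
from h import *
rel([.5102,.1235,.052]);s,e,M=st();print(np.degrees(np.arctan2(M[1,0],M[0,0])))"
```

```text
t8.12 ee [0.5096 0.1254 0.1532] x [0.357 0.934 0.   ] y [ 0.934 -0.357 -0.   ] F [-0.3 -0.3 -0.3] w 1.0 ->cm [-0.16  0.12 10.11]
69.06370541544831
```

Call:
jog_arm:
  steps:
    - [[-0.16,0.12,3],0]
    - [[0,0,3],0]
    - [[0,0,2.1],0]
    - [[0,0,1.5],0]
    - [[0,0,0.5],0]

```text
t: 8.53
ee_pos: [0.5077, 0.1228, 0.0491]
tcp_rot: [-0.001, 0.824, 0.567, -0.002]
ft_force: [-0.7, 0.2, 0.6]
gripper_width: 1.0
grip_force: 0.0
```

Call:
jog_arm:
  steps:
    - [[0,0,0],0]
    - [[0,0,0],0]
    - [[0,0,0],0]
    - [[0,0,0],0]
    - [[0,0,0],0]
  fingers: 0
  grip_force: 100

```text
t: 8.95
ee_pos: [0.5104, 0.1229, 0.0538]
tcp_rot: [-0.0, 0.824, 0.566, 0.001]
ft_force: [-1.9, -0.4, 4.9]
gripper_width: 0.341
grip_force: 97.9
```

Call:
jog_arm:
  steps:
    - [[0,0,0],0]
    - [[0,0,0],0]
    - [[0,0,0],0]
    - [[0,0,0],0]
    - [[0,0,0],0]

```text
t: 9.37
ee_pos: [0.5103, 0.1229, 0.0537]
tcp_rot: [-0.0, 0.824, 0.566, 0.001]
ft_force: [-3.4, 1.6, 6.0]
gripper_width: 0.338
grip_force: 98.0
```

Call:
jog_arm:
  steps:
    - [[0,0,-0.3],0]
    - [[0,0,-0.3],0]
    - [[0,0,-0.2],0]
    - [[0,0,0],0]
    - [[0,0,0],0]

```text
t: 9.78
ee_pos: [0.5096, 0.1221, 0.0598]
tcp_rot: [-0.0, 0.824, 0.566, -0.0]
ft_force: [0.0, 0.8, -7.5]
gripper_width: 0.341
grip_force: 98.7
```

```bash
python3 - <<'E'
from h import *
import cv2
s,e,M=st();print(s["moment"],np.degrees(np.arctan2(M[1,0],M[0,0])))
rel([.5102+.104,.1235-.1888,e[2]])
t=ctrl.capture("top");s=ctrl.capture("scene")
a=cv2.resize(t[170:290,140:260],(400,400),interpolation=2)
u,v=proj([.51,.12,.05],"scene").astype(int);print(u,v)
b=cv2.resize(s[v-60:v+60,u-60:u+60],(400,400),interpolation=2)
cv2.imwrite("pics/g1.png",np.hstack([a,b])[:,:,::-1])
E
```

```text
[ 0.131332   -0.08024116 -0.03376335] 68.96918824637636
t9.78 ee [0.5096 0.1221 0.0598] x [ 0.359  0.933 -0.   ] y [ 0.933 -0.359 -0.001] F [ 0.   0.8 -7.5] w 0.34 ->cm [-13.74  16.49  -0.  ]
310 225
```

View pics/g1.png

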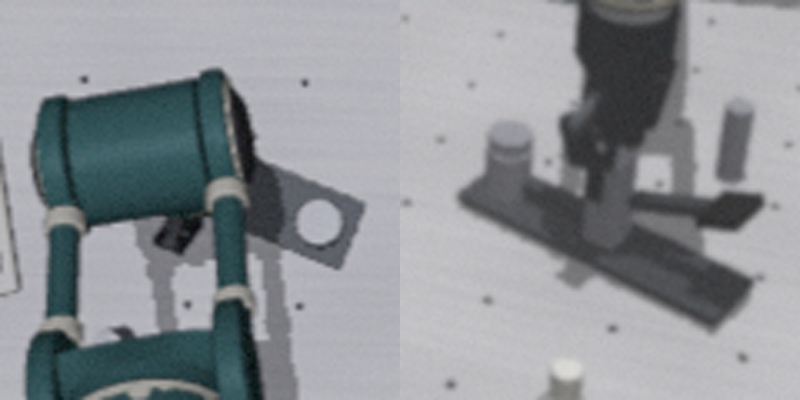

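The jack is gripped and lifted level. The saddle is at about (319,221) in the left crop, which matches the estimate. I'll carry it low and level to the lug.

Call:
jog_arm:
  steps:
    - [[-1.5,1.8,0],0]
    - [[-1.8,2.15,0],0]
    - [[-1.8,2.15,0],0]
    - [[-1.8,2.15,0],0]
    - [[-1.8,2.15,0],0]

```text
t: 10.3
ee_pos: [0.576, 0.0027, 0.0598]
tcp_rot: [-0.0, 0.824, 0.566, -0.0]
ft_force: [0.8, 0.7, -7.7]
gripper_width: 0.336
grip_force: 99.9
```

Call:
jog_arm:
  steps:
    - [[-1.8,2.15,0],0]
    - [[-1.5,1.8,0],0]
    - [[-1.0,1.2,0],0]
    - [[-0.6,0.7,0],0]
    - [[0,0,0],0]

```text
t: 10.72
ee_pos: [0.6136, -0.0644, 0.0601]
tcp_rot: [0.0, 0.825, 0.565, 0.0]
ft_force: [0.4, 1.0, -7.5]
gripper_width: 0.341
grip_force: 100.1
```

Call:
jog_arm:
  steps:
    - [[0,0,0],0]
    - [[0,0,0],0]
    - [[0,0,0],0]
    - [[0,0,0],0]
    - [[0,0,0],0]

```text
t: 11.13
ee_pos: [0.6125, -0.062, 0.0603]
tcp_rot: [-0.0, 0.824, 0.567, -0.0]
ft_force: [-0.1, -0.2, -7.3]
gripper_width: 0.339
grip_force: 100.1
```

```bash
python3 - <<'E'
from h import *
import cv2
s,e,M=st();print(s["moment"],np.degrees(np.arctan2(M[1,0],M[0,0])))
rel([.5096+.1046,.1221-.188,e[2]])
t=ctrl.capture("top");s=ctrl.capture("scene")
u,v=proj([.58,-.158,.08]).astype(int);print(u,v)
a=cv2.resize(t[v-40:v+40,u-40:u+40],(400,400),interpolation=2)
u,v=proj([.58,-.158,.08],"scene").astype(int);print(u,v)
b=cv2.resize(s[v-40:v+40,u-40:u+40],(400,400),interpolation=2)
cv2.imwrite("pics/p1.png",np.hstack([a,b])[:,:,::-1])
E
```

```text
[ 0.13577816 -0.09652325 -0.01632637] 69.03068957808712
t11.13 ee [ 0.6125 -0.062   0.0603] x [0.358 0.934 0.   ] y [ 0.934 -0.358 -0.   ] F [-0.1 -0.2 -7.3] w 0.34 ->cm [-0.3  0.3 -0. ]
302 199
204 210
```

View pics/p1.png

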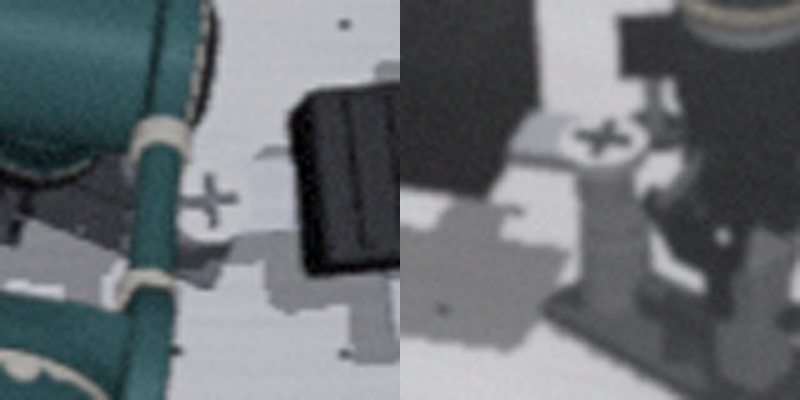

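The saddle column (x 580–645 in the right crop) stands under the lug (disc centre about (605,137)). The gripper is clear of it. I'll apply the remaining 3 mm correction and lower the jack.

Call:
jog_arm:
  steps:
    - [[-0.15,0.15,0],0]
    - [[-0.15,0.15,0],0]
    - [[0,0,0],0]
    - [[0,0,0],0]
    - [[0,0,0],0]

```text
t: 11.65
ee_pos: [0.6146, -0.067, 0.0603]
tcp_rot: [-0.0, 0.824, 0.566, 0.0]
ft_force: [0.3, 0.0, -7.9]
gripper_width: 0.339
grip_force: 100.0
```

```bash
python3 - <<'E'
from h import *
import cv2
rel([.6142,-.0659,.053])
s=ctrl.capture("scene")
# overlay circles: lug (r23,z.12), pad r16 z.085, saddle r19 predicted, column foot r20
b=s[160:250,155:255].copy();b=cv2.resize(b,(800,720)[:2],interpolation=2)[:600]
def circ(c,r,z,col):
    p=np.array([(proj([c[0]+r*np.cos(a),c[1]+r*np.sin(a),z],"scene")-[155,160]+.5)*8 for a in np.linspace(0,6.28,40)]).astype(np.int32)
    cv2.polylines(b,[p],True,col,1)
L=(.579,-.1584)
_,e,M=st();S=e[:2]-.1*M[:2,0]+np.array([0,0])
# jack origin vs TCP offset: saddle measured before the lift pose
S=np.array([.4743,.0296])+(e[:2]-[.5096,.1221]);print("S",S)
circ(L,.023,.12,(255,0,0));circ(S,.019,.074,(0,255,0));circ(S,.020,.018,(0,255,0))
cv2.imwrite("pics/p2.png",b[:,:,::-1])
E
```

```text
t11.65 ee [ 0.6146 -0.067   0.0603] x [0.359 0.933 0.   ] y [ 0.933 -0.359 -0.   ] F [ 0.3  0.  -7.9] w 0.34 ->cm [ 0.08 -0.07  0.73]
S [ 0.57922164 -0.15941098]
```

View pics/p2.png

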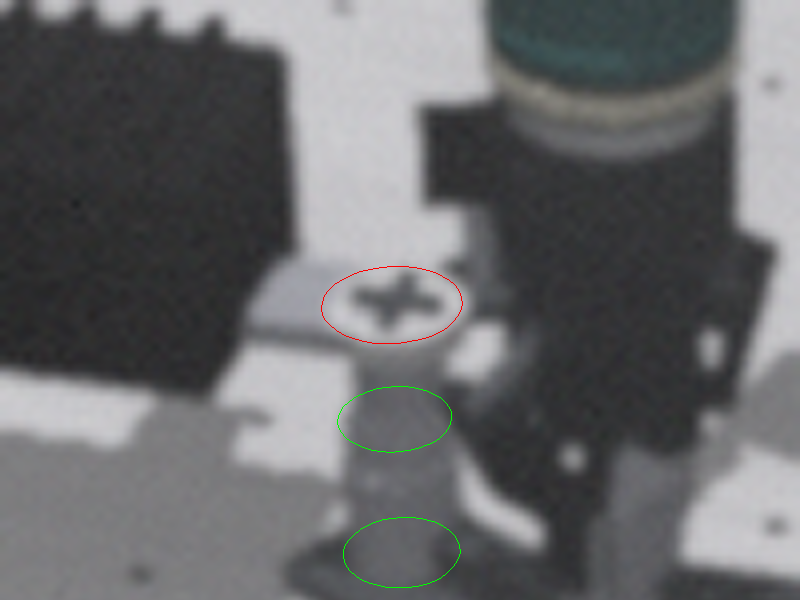

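The overlays match: red falls on the lug and green on the saddle column, both within 1–2 mm. Now lower and release.

Call:
jog_arm:
  steps:
    - [[0.05,-0.05,0.2],0]
    - [[0,0,0.2],0]
    - [[0,0,0.2],0]
    - [[0,0,0.1],0]
    - [[0,0,0],0]

```text
t: 12.12
ee_pos: [0.6141, -0.0661, 0.0539]
tcp_rot: [-0.0, 0.824, 0.566, -0.0]
ft_force: [-3.3, 1.6, -0.2]
gripper_width: 0.341
grip_force: 100.5
```

Call:
jog_arm:
  steps:
    - [[0,0,0],0]
    - [[0,0,0],0]
    - [[0,0,0],0]
    - [[0,0,0],0]
    - [[0,0,0],0]

```text
t: 12.53
ee_pos: [0.6141, -0.0661, 0.0538]
tcp_rot: [-0.0, 0.824, 0.566, -0.0]
ft_force: [-5.8, 0.6, 3.1]
gripper_width: 0.34
grip_force: 100.9
```

Call:
jog_arm:
  steps:
    - [[0,0,0],0]
    - [[0,0,0],0]
    - [[0,0,0],0]
    - [[0,0,0],0]
    - [[0,0,0],0]
  fingers: 8.5

```text
t: 12.95
ee_pos: [0.615, -0.0663, 0.0536]
tcp_rot: [0.0, 0.824, 0.566, 0.0]
ft_force: [0.0, 0.1, 0.9]
gripper_width: 0.995
grip_force: 0.0
```

Call:
jog_arm:
  steps:
    - [[0,0,-2],0]
    - [[0,0,-3],0]
    - [[0,0,-3],0]
    - [[0,0,-1],0]
    - [[3.5,0,0],0]

```text
t: 13.37
ee_pos: [0.6289, -0.038, 0.1479]
tcp_rot: [0.004, 0.825, 0.564, 0.002]
ft_force: [0.6, 0.2, 0.3]
gripper_width: 0.992
grip_force: 0.0
```

Call:
jog_arm:
  steps:
    - [[3.5,0,0],0]
    - [[3.5,0,0],0]
    - [[0,0,0],0]
    - [[0,0,0],0]
    - [[0,0,0],0]
  fingers: 0
  grip_force: 30

```text
t: 13.78
ee_pos: [0.6516, 0.0318, 0.1426]
tcp_rot: [-0.0, 0.824, 0.567, -0.001]
ft_force: [-0.2, -0.3, -0.3]
gripper_width: 0.292
grip_force: 0.0
```

```bash
python3 - <<'E'
from h import *
import cv2
_,e,M=st()
T=np.array([.614,-.066,0])+.105*np.array([.359,.933,0])
rel([T[0],T[1],.092])
s=ctrl.capture("scene");t=ctrl.capture("top")
u,v=proj([.58,-.158,.08]).astype(int)
a=cv2.resize(t[v-40:v+40,u-60:u+20],(400,400),interpolation=2)
u,v=proj([.6,-.06,.06],"scene").astype(int);print(u,v)
b=cv2.resize(s[v-60:v+60,u-60:u+60],(400,400),interpolation=2)
cv2.imwrite("pics/h1.png",np.hstack([a,b])[:,:,::-1])
E
```

```text
t13.78 ee [0.6516 0.0318 0.1426] x [ 0.358  0.934 -0.001] y [ 0.934 -0.358 -0.001] F [-0.2 -0.3 -0.3] w 0.29 ->cm [0.03 0.01 5.06]
236 227
```

View pics/h1.png

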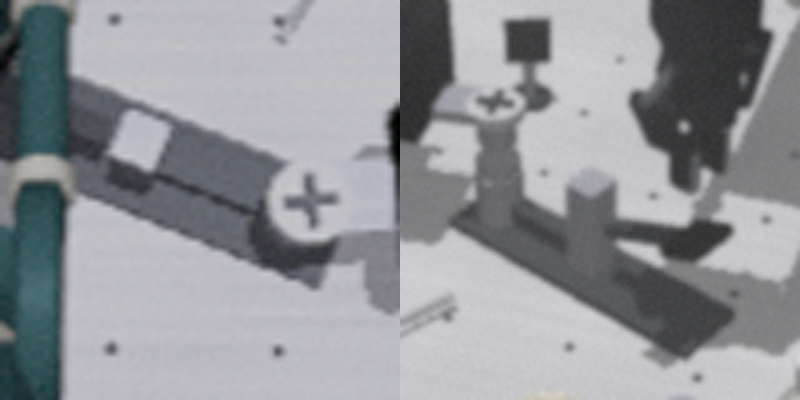

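The jack stands flat with its saddle under the cross. In the left crop the cross is at (310,200) and the block at (140,140). The gripper is above the pad, so I'll pump down.

Call:
jog_arm:
  steps:
    - [[0,0,1],0]
    - [[0,0,1.5],0]
    - [[0,0,1],0]
    - [[0,0,0.5],0]
    - [[0,0,0.5],0]

```text
t: 14.3
ee_pos: [0.6511, 0.0312, 0.0968]
tcp_rot: [-0.001, 0.825, 0.566, -0.001]
ft_force: [-0.3, 0.8, 0.5]
gripper_width: -0.005
grip_force: 0.0
```

Call:
jog_arm:
  steps:
    - [[0,0,0.8],0]
    - [[0,0,0.8],0]
    - [[0,0,0.8],0]
    - [[0,0,0.8],0]
    - [[0,0,0.7],0]

```text
t: 14.72
ee_pos: [0.6542, 0.0333, 0.0609]
tcp_rot: [0.0, 0.824, 0.566, 0.003]
ft_force: [-1.1, 5.5, 10.8]
gripper_width: -0.001
grip_force: 5.3
```

Call:
jog_arm:
  steps:
    - [[0,0,0.6],0]
    - [[0,0,0.5],0]
    - [[0,0,0.4],0]
    - [[0,0,0.2],0]
    - [[0,0,0],0]

```text
t: 15.13
ee_pos: [0.654, 0.0328, 0.0443]
tcp_rot: [0.001, 0.824, 0.566, 0.002]
ft_force: [-1.7, 3.2, 9.3]
gripper_width: 0.003
grip_force: 5.2
```

```bash
python3 -c "
from h import *
rel([.6537,.0373,.040])"
```

```text
t15.13 ee [0.654  0.0328 0.0443] x [0.359 0.933 0.003] y [ 0.933 -0.359  0.004] F [-1.7  3.2  9.3] w 0.0 ->cm [ 0.4  -0.19  0.43]
```

Call:
jog_arm:
  steps:
    - [[0,0,0.2],0]
    - [[0,0,0.2],0]
    - [[0,0,0.1],0]
    - [[0,0,0],0]
    - [[0,0,0],0]

```text
t: 15.55
ee_pos: [0.6541, 0.0326, 0.0417]
tcp_rot: [0.001, 0.824, 0.566, 0.002]
ft_force: [-5.6, 3.0, 20.0]
gripper_width: -0.002
grip_force: 9.8
```

Call:
jog_arm:
  steps:
    - [[0,0,0.1],0]
    - [[0,0,0],0]
    - [[0,0,0],0]
    - [[0,0,0],0]
    - [[0,0,0],0]

```text
t: 15.97
ee_pos: [0.6541, 0.0326, 0.0415]
tcp_rot: [0.001, 0.824, 0.566, 0.002]
ft_force: [-8.4, 2.3, 22.6]
gripper_width: 0.003
grip_force: 11.6
```

Call:
jog_arm:
  steps:
    - [[0,0,-1],0]
    - [[0,0,-1.2],0]
    - [[0,0,-1.2],0]
    - [[0,0,-1.2],0]
    - [[0,0,-1.2],0]

```text
t: 16.38
ee_pos: [0.6514, 0.0315, 0.0946]
tcp_rot: [-0.0, 0.824, 0.566, -0.001]
ft_force: [-0.1, 0.1, 0.9]
gripper_width: -0.006
grip_force: 0.2
```

Call:
jog_arm:
  steps:
    - [[0,0,-1],0]
    - [[0,0,-0.5],0]
    - [[0,0,0],0]
    - [[0,0,0],0]
    - [[0,0,0],0]

```text
t: 16.8
ee_pos: [0.6512, 0.0318, 0.1083]
tcp_rot: [-0.0, 0.824, 0.566, -0.001]
ft_force: [-0.1, -0.3, 0.4]
gripper_width: -0.003
grip_force: 0.0
```

Call:
jog_arm:
  steps:
    - [[0,0,0],0]
    - [[0,0,0],0]
    - [[0,0,0],0]
    - [[0,0,0],0]
    - [[0,0,0],0]

```text
t: 17.22
ee_pos: [0.6518, 0.0318, 0.109]
tcp_rot: [-0.0, 0.824, 0.566, -0.0]
ft_force: [-0.8, 0.3, 0.0]
gripper_width: -0.004
grip_force: 0.0
```

```bash
python3 - <<'E'
from h import *
import cv2
rel([.6515,.0315,.092])
np.save("up.npy",ctrl.capture("scene"))
E
```

```text
t17.22 ee [0.6518 0.0318 0.109 ] x [ 0.359  0.933 -0.   ] y [ 0.933 -0.359 -0.   ] F [-0.8  0.3  0. ] w -0.0 ->cm [-0.04 -0.02  1.7 ]
```

Handle released. Now press fully down again (7.3 cm up, so about 7.3 cm down).

Call:
jog_arm:
  steps:
    - [[0,0,1],0]
    - [[0,0,0.7],0]
    - [[0,0,0.8],0]
    - [[0,0,0.8],0]
    - [[0,0,0.8],0]

```text
t: 17.68
ee_pos: [0.6531, 0.0326, 0.0684]
tcp_rot: [0.0, 0.824, 0.566, 0.001]
ft_force: [1.1, 2.9, 5.3]
gripper_width: -0.003
grip_force: 2.7
```

Call:
jog_arm:
  steps:
    - [[0,0,0.8],0]
    - [[0,0,0.7],0]
    - [[0,0,0.7],0]
    - [[0,0,0.5],0]
    - [[0,0,0.3],0]

```text
t: 18.1
ee_pos: [0.6534, 0.0325, 0.0411]
tcp_rot: [0.0, 0.824, 0.566, 0.001]
ft_force: [-8.8, 1.8, 32.7]
gripper_width: 0.002
grip_force: 16.0
```

Call:
jog_arm:
  steps:
    - [[0,0,0.2],0]
    - [[0,0,0],0]
    - [[0,0,0],0]
    - [[0,0,0],0]
    - [[0,0,0],0]

```text
t: 18.52
ee_pos: [0.6534, 0.0325, 0.0413]
tcp_rot: [0.0, 0.824, 0.566, 0.001]
ft_force: [-9.6, 2.4, 28.8]
gripper_width: -0.001
grip_force: 13.7
```

Call:
jog_arm:
  steps:
    - [[0,0,0],0]
    - [[0,0,0],0]
    - [[0,0,0],0]
    - [[0,0,0],0]
    - [[0,0,0],0]

```text
t: 18.93
ee_pos: [0.6534, 0.0325, 0.0413]
tcp_rot: [0.0, 0.824, 0.566, 0.001]
ft_force: [-9.6, 2.1, 27.4]
gripper_width: -0.0
grip_force: 13.6
```

```bash
python3 - <<'E'
from h import *
import cv2
rel([.6537,.0373,.040])
s=ctrl.capture("scene");b=np.load("up.npy")
f=lambda i:cv2.resize(i[150:270,130:270],(400,343),interpolation=2)
cv2.imwrite("pics/f1.png",np.hstack([f(b),f(s)])[:,:,::-1])
E
```

```text
t18.93 ee [0.6534 0.0325 0.0413] x [0.359 0.933 0.002] y [ 0.933 -0.359  0.002] F [-9.6  2.1 27.4] w -0.0 ->cm [ 0.46 -0.14  0.13]
```

View pics/f1.png

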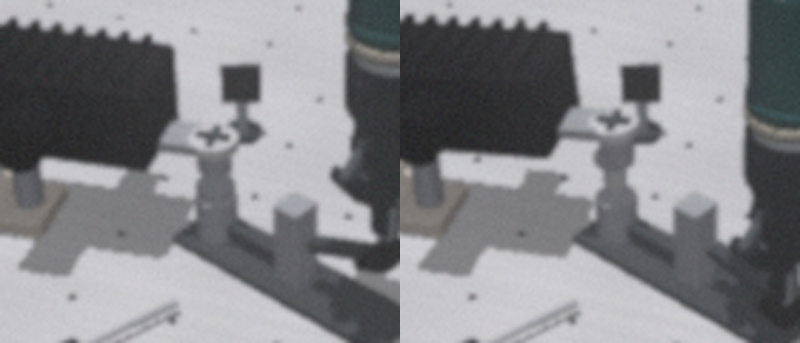

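The lug cross rose from (213,137) to (613,120), so the saddle is up and carrying the arm, with the handle held at its stop. Handing in.

```bash
python3 -c "
from rig import ctrl
print(ctrl.finish_job())"
```

```text
the job is handed in; nothing more can be done
None
```

I pressed the three keys in order, set the jack under the lug, and pumped it once. I then handed in at about 19 s with the handle held down at its stop and the camera arm raised on the jack; no verdict came back.

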